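# Uncover the vial well and hold its lift lever

## Task

Take the grey lid off the vial well by its black knob and lay it knob up in the shallow white tray, without dropping it, and let go of it. Then press the red pad of the lift lever down from above with the fingers until the blue vial carrier has risen flush with the rim of the well, neither below it nor above it, and keep it there: the lever springs back when released, so finish while still holding it pressed. Leave the wash bottle, the jar and the tip box alone.

Things in the scene. Friction and masses are not known exactly. Their poses are not given: they have to be found in the camera images.
- station: Vial lift station, fixed to the bench: a grey base plate 200 (x) by 290 (y) by 16 mm high, origin at the centre of its underside on the bench. On its +y half stands the round white well, outer diameter 124 mm, wall 8 mm, rim 95 mm above the bench, axis at station (0, +70 mm). On its -y half a low white box (top 42 mm above the bench) carries the lift lever, which points to station -x. Its place and yaw vary.
- well_rim (a point): Centre of the well's mouth at the height of its rim; axes as the station's. The vial carrier rises inside this well.
- carrier_top (a point): Centre of the top face of the blue vial carrier disc (diameter 100 mm) inside the well; six small vials 16 mm tall are fixed on it. With the lever released it lies 26 mm below the rim (well_rim); pressing the lever raises it, straight up, 0.12 m per radian of lever. At full travel it would stand 16 mm above the rim.
- lever (a joint): Lift lever, hinge angle in rad: 0 released, 0.35 fully down; about 0.217 brings the carrier flush. Its pivot is level, along the station's y, at station (55, -75, 85) mm. It springs back to 0; it takes about 5 N at the pad to start it moving and about 8 N to hold it flush.
- lever_pad (a point): Centre of the top face of the lever's square red pad, 46 by 46 by 10 mm, the place to press straight down. 125 mm to the station's -x side of the pivot; released it is 111 mm above the bench and faces up (within 7 degrees, as it does when pressed to flush); pressed until the carrier is flush it has gone down about 27 mm.
- lid: Loose round grey lid, diameter 124 mm, 220 g; origin at the centre of its underside, z up when the knob is up. A plug 98 mm across and 5 mm high under it sits in the well's mouth, so on the well its origin is 5 mm below the rim; the lid's plate above the plug is 6 mm thick (top 11 mm above the origin). Its mass varies by up to 30 percent.
- lid_knob (a point): Grip point at the centre of the lid's upright round black knob: diameter 28 mm, its top 14 mm above this point and 50 mm above the lid's origin; this point is 36 mm above the lid's origin, 25 mm above the lid's plate.
- tray: Shallow square white plastic tray fixed to the bench, 170 by 170 mm outside, wall 4 mm, 14 mm high, origin at the centre of its underside. Place and yaw vary; it and the station may stand on either side of the robot.
- tray_floor (a point): Centre of the tray's inner floor; the lid's origin belongs here. The inner floor is 162 mm square.
- wash_bottle: Bystander: white bottle with a black cap, diameter 64 mm, 150 mm tall, origin at the centre of its foot.
- reagent_jar: Bystander: amber jar with a green cap, diameter 64 mm, 90 mm tall, origin at the centre of its foot.
- tip_box: Bystander: blue and white pipette tip box, 85 by 85 by 65 mm tall, origin at the centre of its foot.
There are look-alikes about, which are no part of the job. What is shaped like the lid but green is not meant. What is shaped like the tray but turquoise is not meant.

How it is judged:
By the outcome, as a careful person would: the job done as asked, in the order asked, and still so for the second after the job is handed in, while the arm keeps its last pose, push and grip.
It also fails if it takes over 56 s, if anything falls off the work surface, if the arm or the gripper's body presses on something with over 40 N, if the wrist force passes 120 N, or if a joint passes its speed limit or range.

## Robot

A 7-joint arm with a two-finger parallel gripper is mounted at the origin on the work surface. World frame = base frame: x ahead of the robot, y to its left, z up, the work surface at z = 0. Lengths are in m, angles in rad, forces in N, time in s.
With the tool pointing down it reaches from about 0.425 to 0.975 m from the base axis. Payload 16.7 kg.
Tool frame: the origin (TCP) lies between the finger pads; the fingertips stand 22 mm ahead of it and the grasp point (between the pads) lies 3 mm ahead of it; y points along the fingers, x is the direction in which the jaws open and shut, and the axes are right-handed (so a half turn about y gives the same grasp; the last joint's range is limited). The gripper opens to 85 mm and grips with 20 to 120 N. Pads are 22 mm wide; open, the fingers measure 114 mm over their backs; the gripper's body (76 mm by 85 mm) begins 54 mm behind the grasp point. The pads swing forward as they close: fully open they stand 13 mm farther back than shut.
Start: joints at [-1.333, 0.426, 0.074, 1.606, -0.034, 1.111, -0.067], TCP at [0.255, 0.625, 0.253] pointing down, gripper open.
Joint ranges: [-2.85, 2.85], [-0.5, 2.14], [-1.23, 1.37], [0.21, 2.46], [-1.02, 4.16], [0.16, 2.05], [-2.73, 2.73]. Speed limits (rad/s): [1.89, 1.89, 2.39, 2.39, 3.01, 3.01, 3.01].

## Interface

Orientations are given as a unit quaternion [x, y, z, w].
In Python, from workcell import * gives the robot as it stands.
- The arm moves only by the tool apply_moves, never from a script. Its argument "moves" is a list of rows, each a list of 7 numbers: the opening, from 0 (shut) to 1 (fully open), then the shift along the tool's x, y, z in m, then the turn, a rotation vector about the tool's x, y, z in degrees. A call has exactly 5 rows; each row is the pose to reach, as a shift and turn from the pose commanded when the call began, along the tool's axes at that moment; what a row does not reach only later rows make up. A row lasts 1/10 s, in which the tool goes at most 50 mm and 8.59 degrees, less where a joint would pass 70% of its speed; a pose out of reach is approached as far as the arm can. A call with a gripper value outside its range is refused whole. The fingers move at their own pace and stop on an object; "newtons" is the grip in N (left out, the last holds). Time passes only in rows, so rows that repeat a pose let the fingers close, or fill a call up. It gives the time, the measured TCP pose, the force and the opening at its end, in the units of the state.
- read_state(): the state, without advancing time (a new reading comes with each control period).
- get_image(name): name is "scene" or "side" or "wrist"; returns a dict with "img" (400x640x3 uint8, red, green, blue), "intrinsics" (3x3 intrinsics, pixels), "distortion" ([k1, k2, p1, p2, k3] as OpenCV has them; the pictures are not rectified), "rvec" (rotation vector, rad) and "tvec" (3), from world to camera coordinates, as OpenCV has them. Camera axes: x right, y down, z forward; pixel columns grow to the right and rows downward; lengths in m; the calibration is good to about 2 mm. A picture is of the moment at which its call begins. There is no depth.
- hand_in(): hands the job in, once; it reports no verdict.
The state is a dict: "t": time; "q": joint angles; "joint_vel": joint speeds; "tau": joint torques, N m; "position": TCP position; "tool_rot": TCP orientation; "wrist_force": force on the tool from outside, world axes, zero at the start; "moment": the same for the moment, N m; "finger_gap": finger opening in m.
Only numpy, scipy, OpenCV 4.12 (cv2) and the standard library are available. Lean on these libraries where they do the work, as an engineer would, in place of code of your own. Each camera call takes 0.05 s, during which the arm holds its last target.

## Working session

There is one attempt and no reset: what is moved stays moved. The work goes in short steps, Python scripts to look and compute and a tool call to move; the robot and the scene stay as the last step left them, time stands still between calls to the robot, and variables do not carry over. Pictures are saved under pics/ and viewed, and the job is handed in when it is done.

Besides the shell and the picture viewer there is one more tool, called after "Emit:" as name(argument=value, ...), one argument or row to a line, values as JSON. apply_moves: Moves the arm, as the interface text tells. Its arguments: {"type":"object","properties":{"moves":{"type":"array","items":{"type":"array","items":{"type":"number"}}},"newtons":{"type":"number"}},"required":["moves"]}

```bash
mkdir -p pics; ls; cat > h.py <<'E'
from workcell import *
import numpy as np, cv2
from scipy.spatial.transform import Rotation as R
def snap(n,fn):
    d=get_image(n); cv2.imwrite('pics/'+fn,cv2.cvtColor(d['img'],cv2.COLOR_RGB2BGR)); np.save('pics/'+fn+'.npy',d,allow_pickle=True); return d
def load(fn): return np.load('pics/'+fn+'.npy',allow_pickle=True).item()
def ray(d,px):
    K=np.array(d['intrinsics']);D=np.array(d['distortion'])
    p=cv2.undistortPoints(np.array([[px]],float),K,D)[0,0]
    Rm=cv2.Rodrigues(np.array(d['rvec'],float))[0];t=np.array(d['tvec'],float).ravel()
    return -Rm.T@t, Rm.T@np.array([p[0],p[1],1.])
def at_z(d,px,z):
    o,v=ray(d,px); return o+v*(z-o[2])/v[2]
def proj(d,P):
    return cv2.projectPoints(np.array(P,float).reshape(-1,1,3),np.array(d['rvec'],float),np.array(d['tvec'],float),np.array(d['intrinsics']),np.array(d['distortion']))[0].reshape(-1,2)
E
python3 - <<'E'
from h import *
for n in ['scene','side','wrist']: 
    d=snap(n,n+'0.png'); print(n,ray(d,(320,200)))
print(read_state())
E
```

```text
pics
scene (array([1.24000072, 0.39502334, 0.88982254]), array([-0.61885853, -0.33668894, -0.70975641]))
side (array([ 0.45624019, -0.71664743,  0.76237138]), array([ 0.07131371,  0.74500014, -0.66356576]))
wrist (array([0.18434236, 0.65385696, 0.37190369]), array([ 0.2892592 , -0.1190554 , -0.94984486]))
{'t': 0.15, 'q': array([-1.3325356 ,  0.42657244,  0.07387729,  1.60644442, -0.03408973,
        1.11081556, -0.06714662]), 'joint_vel': array([ 0.00079225, -0.00154717,  0.0009098 , -0.00016065,  0.00069414,
        0.00058011,  0.00187511]), 'tau': array([ 2.59985507e-03, -9.50312090e+01,  3.76239046e+00, -4.63762236e+01,
        1.93820457e-02,  7.68774189e-03,  3.01748105e-05]), 'position': array([0.25515201, 0.62460259, 0.25278958]), 'tool_rot': array([ 0.58720004,  0.3939996 , -0.39454185, -0.5867684 ]), 'wrist_force': array([-0.17445347,  0.59398241, -0.62295808]), 'moment': array([-0.02481089,  0.06501238,  0.00153889]), 'finger_gap': 0.08531213290683563}
```

View pics/scene0.png

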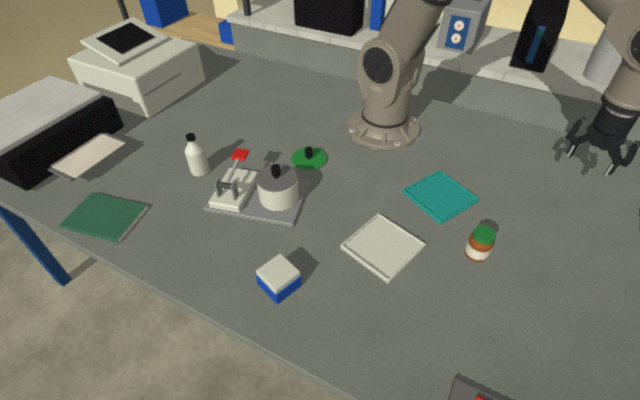

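View pics/side0.png

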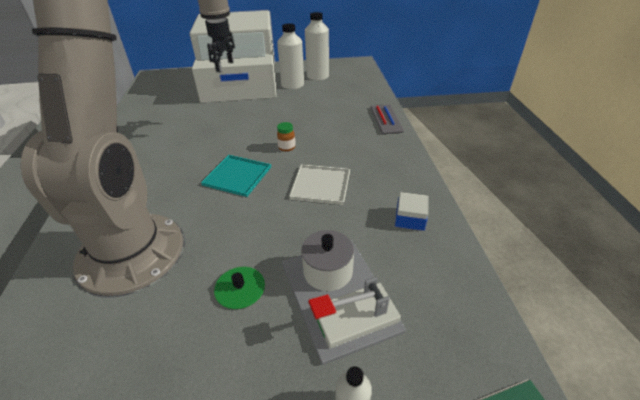

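View pics/wrist0.png

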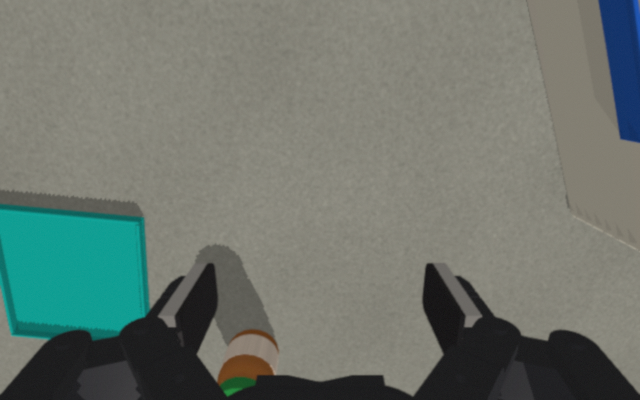

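Scene picture: the grey lid's black knob is at (276,170) in scene and (327,242) in side. The green look-alike lid is at (309,157) in scene and (238,285) in side. The white tray is at (383,246) in scene and the turquoise look-alike at (441,196). The red pad is at (240,154) in scene and (322,306) in side. My targets are the grey lid's knob and the white tray; I'll check both in crops.

```bash
python3 - <<'E'
from h import *
a=load('scene0.png')['img'];b=load('side0.png')['img']
A=cv2.resize(a[130:290,195:435],None,fx=3.3,fy=3.3,interpolation=cv2.INTER_CUBIC)
B=cv2.resize(b[155:365,270:420],None,fx=2.8,fy=2.8,interpolation=cv2.INTER_CUBIC)
cv2.imwrite('pics/ca.png',A[...,::-1]);cv2.imwrite('pics/cb.png',B[...,::-1])
E
```

```text
(no output)
```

View pics/ca.png

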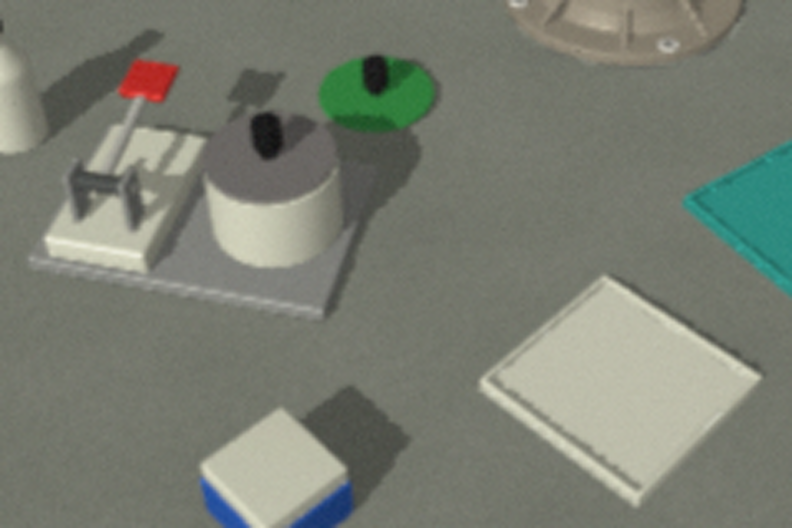

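View pics/cb.png

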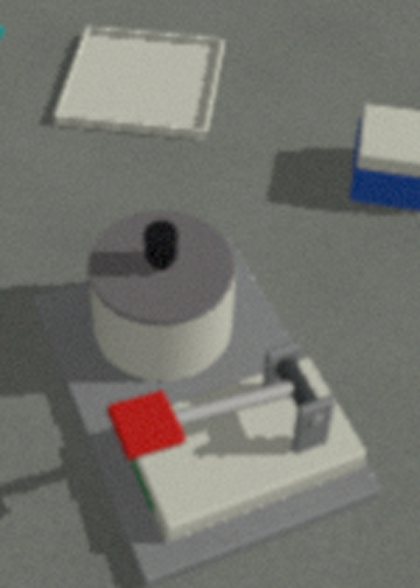

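```bash
python3 - <<'E'
from h import *
a=load('scene0.png');b=load('side0.png')
def S(x,y): return ((x+.5)/3.3+195-.5,(y+.5)/3.3+130-.5)
def T(x,y): return ((x+.5)/2.8+270-.5,(y+.5)/2.8+155-.5)
def cent(d,box):
    x0,y0,x1,y1=box; g=d['img'][y0:y1,x0:x1].max(2); m=g<60
    ys,xs=np.nonzero(m); return xs.mean()+x0,ys.mean()+y0,m.sum(),ys.min()+y0,ys.max()+y0
ka=cent(a,(266,160,288,182)); kb=cent(b,(318,230,336,254)); print(ka,kb)
def tri(pa,pb):
    o1,v1=ray(a,pa);o2,v2=ray(b,pb)
    s=np.linalg.lstsq(np.c_[v1,-v2],o2-o1,rcond=None)[0]
    p,q=o1+s[0]*v1,o2+s[1]*v2; return (p+q)/2,np.linalg.norm(p-q)
print('knob tri',tri(ka[:2],kb[:2]), at_z(a,ka[:2],.1205),at_z(b,kb[:2],.1205))
def red(d):
    i=d['img'].astype(int); m=((i[...,0]>120)&(i[...,1]<60)&(i[...,2]<70)).astype(np.uint8)
    n,l,s,c=cv2.connectedComponentsWithStats(m); o=[(s[k,4],c[k]) for k in range(1,n) if s[k,4]>20]; return o
print(red(a),red(b))
tra=[S(606,277),S(760,377),S(637,500),S(484,382)]
trb=[T(86,28),T(224,38),T(208,135),T(57,125)]
for nm,d,c in (('a',a,tra),('b',b,trb)):
    P=np.array([at_z(d,x,.014) for x in c]); print(nm,P.round(3)[:,:2].tolist(),P.mean(0).round(4),[np.linalg.norm(P[k]-P[k-1]).round(3) for k in range(4)],[np.degrees(np.arctan2(*(P[k]-P[k-1])[[1,0]])).round(1) for k in range(4)])
# base plate corners z .016
print(at_z(a,S(325,315),.016),at_z(a,S(32,260),.016))
print('side plate',at_z(b,T(378,490),.016),at_z(b,T(147,580),.016),at_z(b,T(38,297),.016))
E
```

```text
(np.float64(275.58715596330273), np.float64(170.47706422018348), np.int64(109), np.int64(164), np.int64(177)) (np.float64(326.78409090909093), np.float64(242.07386363636363), np.int64(176), np.int64(234), np.int64(251))
knob tri (array([ 0.52350521, -0.14469967,  0.12205783]), np.float64(0.0019541531848028533)) [ 0.52095097 -0.14555243  0.1205    ] [ 0.52439225 -0.14412895  0.1205    ]
[(np.int32(132), array([239.67424242, 153.59848485])), (np.int32(23), array([479.04347826, 398.        ]))] [(np.int32(27), array([381.07407407, 114.2962963 ])), (np.int32(404), array([321.44306931, 306.09653465]))]
a [[0.446, 0.163], [0.493, 0.322], [0.657, 0.275], [0.607, 0.117]] [0.5509 0.2192 0.014 ] [np.float64(0.167), np.float64(0.167), np.float64(0.17), np.float64(0.165)] [np.float64(164.1), np.float64(73.5), np.float64(-16.3), np.float64(-107.5)]
b [[0.491, 0.313], [0.654, 0.27], [0.607, 0.101], [0.446, 0.139]] [0.5493 0.2056 0.014 ] [np.float64(0.18), np.float64(0.168), np.float64(0.176), np.float64(0.165)] [np.float64(75.7), np.float64(-14.7), np.float64(-105.4), np.float64(166.7)]
[ 0.60646588 -0.04067451  0.016     ] [ 0.67515565 -0.31836354  0.016     ]
side plate [ 0.67234091 -0.32791977  0.016     ] [ 0.48495469 -0.37628855  0.016     ] [ 0.41633532 -0.10026603  0.016     ]
```

```bash
cat >> h.py <<'E'
def plan(P,yaw=None):
    s=read_state(); p=np.array(s['position']); M=R.from_quat(s['tool_rot'])
    x=M.apply([1,0,0]); y0=np.degrees(np.arctan2(x[1],x[0])); 
    if yaw is None: yaw=y0
    c,sn=np.cos(np.radians(yaw)),np.sin(np.radians(yaw))
    T=R.from_matrix(np.array([[c,0,-sn],[sn,0,c],[0,-1,0]]))
    dl=M.inv().apply(np.array(P)-p); rv=(M.inv()*T).as_rotvec(degrees=True)
    print('t',s['t'],'pos',p.round(4),'yaw',y0.round(2),'F',np.round(s['wrist_force'],1),'gap',round(s['finger_gap'],4))
    print('shift mm',(dl*1000).round(1),'len',round(np.linalg.norm(dl),3),'turn',rv.round(1))
def pol(r,a,z): a=np.radians(a); return [r*np.cos(a),r*np.sin(a),z]
E
python3 - <<'E'
from h import *
plan(pol(.65,48,.27),48)
a=load('scene0.png');b=load('side0.png')
print('pad',at_z(a,(239.67,153.6),.111),at_z(b,(321.44,306.1),.111))
print('bottle cap',at_z(a,(190,137),.15),at_z(b,(355,374),.15))
E
```

```text
t 0.15 pos [0.2552 0.6246 0.2528] yaw 67.78 F [-0.2  0.6 -0.6] gap 0.0853
shift mm [ -63.1  -17.1 -220. ] len 0.229 turn [ 0.  19.8 -0.1]
pad [ 0.49562646 -0.29786911  0.111     ] [ 0.49313791 -0.30555544  0.111     ]
bottle cap [ 0.53681556 -0.45514762  0.15      ] [ 0.5309004  -0.46454153  0.15      ]
```

Emit:
apply_moves(
  moves=[
    [1, -0.012, -0.003, -0.044, 0, 4, 0],
    [1, -0.025, -0.007, -0.088, 0, 8, 0],
    [1, -0.038, -0.01, -0.132, 0, 12, 0],
    [1, -0.05, -0.014, -0.176, 0, 16, 0],
    [1, -0.063, -0.017, -0.22, 0, 20, 0],
  ],
)

```text
t: 0.65
position: [0.4363, 0.482, 0.2705]
tool_rot: [-0.647, -0.285, 0.286, 0.647]
wrist_force: [1.1, 0.1, -0.7]
finger_gap: 0.0854
```

```bash
python3 - <<'E'
from h import *
plan(pol(.56,28,.27),28)
E
```

```text
t 0.65 pos [0.4363 0.482  0.2705] yaw 47.62 F [ 1.1  0.1 -0.7] gap 0.0854
shift mm [-122.7    0.5 -190.6] len 0.227 turn [-0.  19.6 -0. ]
```

Emit:
apply_moves(
  moves=[
    [1, -0.025, 0, -0.038, 0, 4, 0],
    [1, -0.05, 0, -0.076, 0, 8, 0],
    [1, -0.075, 0, -0.114, 0, 12, 0],
    [1, -0.1, 0, -0.152, 0, 16, 0],
    [1, -0.123, 0, -0.19, 0, 20, 0],
  ],
)

```text
t: 1.15
position: [0.4931, 0.2625, 0.2703]
tool_rot: [-0.687, -0.169, 0.169, 0.687]
wrist_force: [0.6, -0.2, -0.7]
finger_gap: 0.0853
```

```bash
python3 - <<'E'
from h import *
snap('wrist','w1.png')
plan(pol(.56,6,.27),6)
E
```

```text
t 1.2 pos [0.4957 0.2549 0.2706] yaw 26.92 F [ 3.4 -9.9 -0.6] gap 0.0856
shift mm [ -34.3    1.  -202.8] len 0.206 turn [ 0.1 20.9  0. ]
```

View pics/w1.png

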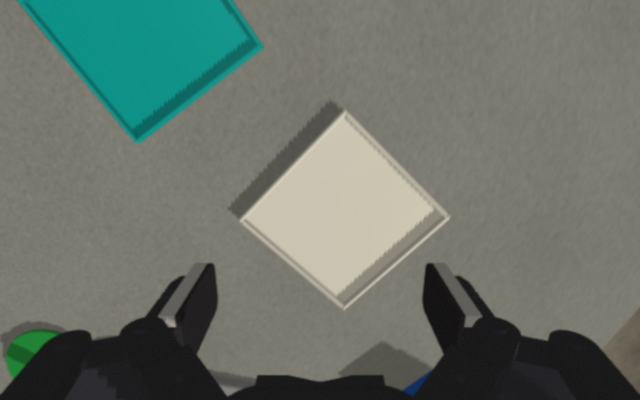

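The white tray is fully visible, with corners at (346,110), (449,216), (345,309) and (240,219). The turquoise look-alike is at the upper left.

```bash
python3 - <<'E'
from h import *
d=load('w1.png')
P=np.array([at_z(d,x,.014) for x in [(346,110),(449,216),(345,309),(240,219)]]);print(P.round(3).tolist(),P.mean(0),[np.linalg.norm(P[k]-P[k-1]).round(3) for k in range(4)])
E
```

```text
[[0.495, 0.32, 0.014], [0.653, 0.272, 0.014], [0.609, 0.111, 0.014], [0.447, 0.16, 0.014]] [0.55079708 0.21611281 0.014     ] [np.float64(0.167), np.float64(0.166), np.float64(0.167), np.float64(0.169)]
```

Emit:
apply_moves(
  moves=[
    [1, -0.007, 0, -0.04, 0, 4, 0],
    [1, -0.014, 0, -0.08, 0, 8, 0],
    [1, -0.021, 0, -0.12, 0, 12, 0],
    [1, -0.028, 0, -0.16, 0, 16, 0],
    [1, -0.034, 0, -0.2, 0, 20, 0],
  ],
)

```text
t: 1.7
position: [0.5564, 0.0704, 0.2704]
tool_rot: [-0.705, -0.047, 0.047, 0.706]
wrist_force: [0.2, 0.7, 0.3]
finger_gap: 0.0855
```

```bash
python3 - <<'E'
from h import *
plan([.5228,-.105,.26],-12)
E
```

```text
t 1.7 pos [0.5564 0.0704 0.2704] yaw 7.64 F [0.2 0.7 0.3] gap 0.0855
shift mm [ -56.6   10.3 -169.3] len 0.179 turn [-0.  19.6  0. ]
```

Emit:
apply_moves(
  moves=[
    [1, -0.012, 0.002, -0.036, 0, 4, 0],
    [1, -0.025, 0.004, -0.072, 0, 8, 0],
    [1, -0.037, 0.006, -0.108, 0, 12, 0],
    [1, -0.048, 0.009, -0.145, 0, 16, 0],
    [1, -0.056, 0.01, -0.165, 0, 19, 0],
  ],
)

```text
t: 2.2
position: [0.5223, -0.1021, 0.2602]
tool_rot: [0.704, -0.071, 0.071, -0.703]
wrist_force: [-0.5, 0.5, -0.1]
finger_gap: 0.0856
```

Emit:
apply_moves(
  moves=[
    [1, 0, 0, 0, 0, 0, 0],
    [1, 0, 0, 0, 0, 0, 0],
    [1, 0, 0, 0, 0, 0, 0],
    [1, 0, 0, 0, 0, 0, 0],
    [1, 0, 0, 0, 0, 0, 0],
  ],
)

```text
t: 2.7
position: [0.5233, -0.0985, 0.2603]
tool_rot: [-0.704, 0.069, -0.069, 0.704]
wrist_force: [0.2, 0.6, 0.7]
finger_gap: 0.0856
```

```bash
python3 - <<'E'
from h import *
snap('wrist','w2.png')
plan([.5228,-.145,.2],-15)
E
```

```text
t 2.75 pos [ 0.5232 -0.0987  0.2603] yaw -11.15 F [ 0.5 -0.  -1. ] gap 0.0855
shift mm [  8.5  60.3 -45.5] len 0.076 turn [ 0.   3.8 -0. ]
```

View pics/w2.png

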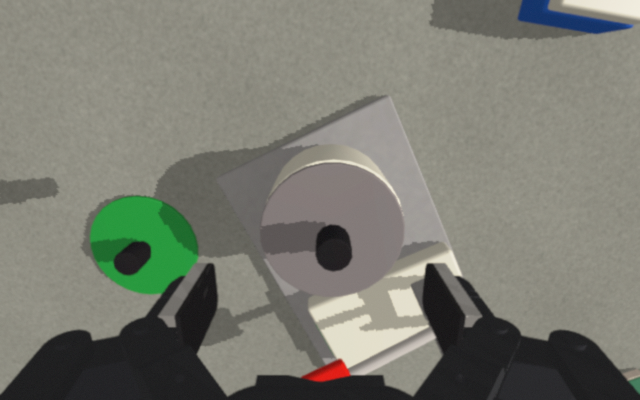

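The wrist view shows the grey lid's plate centred near (332,229) with its black knob top near (333,258). The green look-alike is apart at (143,245).

```bash
python3 - <<'E'
from h import *
d=load('w2.png')
print(at_z(d,(333,256),.140),at_z(d,(332.5,248),.1205),at_z(d,(332.5,230),.101))
for c in [(.5228,-.145),(.525,-.145)]:
    th=np.linspace(0,2*np.pi,72); 
    q=proj(d,[[c[0]+.062*np.cos(t),c[1]+.062*np.sin(t),.101] for t in th]); print(q.min(0),q.max(0))
    q=proj(d,[[c[0]+.014*np.cos(t),c[1]+.014*np.sin(t),.14] for t in th]); print('knobtop',q.min(0),q.max(0))
i=d['img'].max(2); m=i[215:280,305:365]<60; ys,xs=np.nonzero(m); print(xs.min()+305,xs.max()+305,ys.min()+215,ys.max()+215)
E
```

```text
[ 0.52605605 -0.14436281  0.14      ] [ 0.52582865 -0.14727486  0.1205    ] [ 0.52782125 -0.14027895  0.101     ]
[254.45658105 164.41509552] [400.905373   299.26255017]
knobtop [310.02503434 240.31468113] [347.67897763 274.18417892]
[256.976474   163.88864742] [403.49677858 298.85310792]
knobtop [312.92559899 239.77980163] [350.59627397 273.68310818]
316 350 225 270
```

```bash
python3 - <<'E'
from h import *
plan([.5255,-.1445,.16],-15)
plan([.5255,-.1445,.131],-15)
E
```

```text
t 2.75 pos [ 0.5232 -0.0987  0.2603] yaw -11.15 F [ 0.5 -0.  -1. ] gap 0.0855
shift mm [ 11.1 100.3 -44.5] len 0.11 turn [ 0.   3.8 -0. ]
t 2.75 pos [ 0.5232 -0.0987  0.2603] yaw -11.15 F [ 0.5 -0.  -1. ] gap 0.0855
shift mm [ 11.1 129.3 -44.5] len 0.137 turn [ 0.   3.8 -0. ]
```

Emit:
apply_moves(
  moves=[
    [1, 0.005, 0.01, -0.02, 0, 2, 0],
    [1, 0.011, 0.03, -0.044, 0, 4, 0],
    [1, 0.011, 0.05, -0.044, 0, 4, 0],
    [1, 0.011, 0.08, -0.044, 0, 4, 0],
    [1, 0.011, 0.1, -0.044, 0, 4, 0],
  ],
  newtons=40,
)

```text
t: 3.25
position: [0.525, -0.1443, 0.1587]
tool_rot: [0.701, -0.094, 0.093, -0.701]
wrist_force: [0.5, -0.5, 0.4]
finger_gap: 0.0851
```

```bash
python3 - <<'E'
from h import *
plan([.5255,-.1445,.131],-15)
snap('wrist','w3.png')
plan([.5255,-.1445,.131],-15)
E
```

```text
t 3.25 pos [ 0.525  -0.1443  0.1587] yaw -15.2 F [ 0.5 -0.5  0.4] gap 0.0851
shift mm [ 0.6 27.7 -0. ] len 0.028 turn [ 0.  -0.2 -0.1]
t 3.3 pos [ 0.5238 -0.1438  0.1563] yaw -15.18 F [-3.   1.3 -4.1] gap 0.0851
shift mm [ 1.9 25.3 -0.2] len 0.025 turn [ 0.1 -0.2 -0.2]
```

View pics/w3.png

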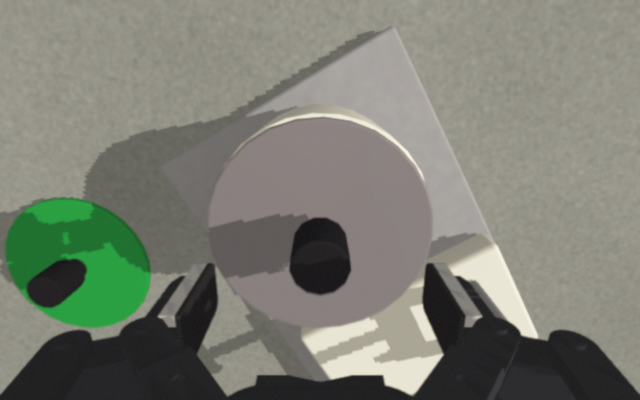

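The knob top is centred at about (320,268), midway between the fingers (215 and 425). I'll lower onto it.

```bash
python3 - <<'E'
from h import *
d=load('w3.png')
print(at_z(d,(320.5,268),.140))
s=read_state();M=R.from_quat(s['tool_rot']);p=np.array(s['position'])
print(at_z(d,(320.5,268),.140)-p, M.inv().apply(at_z(d,(320.5,268),.140)-p)*1000)
E
```

```text
[ 0.52729989 -0.14307409  0.14      ]
[ 0.00350812  0.00077576 -0.01632928] [ 3.24965733 16.31420603  1.68540242]
```

Emit:
apply_moves(
  moves=[
    [1, 0.001, 0.01, 0, 0, 0, 0],
    [1, 0.001, 0.018, 0, 0, 0, 0],
    [1, 0.001, 0.024, 0, 0, 0, 0],
    [1, 0.001, 0.027, 0, 0, 0, 0],
    [1, 0.001, 0.027, 0, 0, 0, 0],
  ],
)

```text
t: 3.8
position: [0.5263, -0.1448, 0.1333]
tool_rot: [-0.701, 0.094, -0.094, 0.701]
wrist_force: [-0.9, -1.0, 0.5]
finger_gap: 0.0852
```

Emit:
apply_moves(
  moves=[
    [0, 0, 0.002, 0, 0, 0, 0],
    [0, 0, 0.002, 0, 0, 0, 0],
    [0, 0, 0.002, 0, 0, 0, 0],
    [0, 0, 0.002, 0, 0, 0, 0],
    [0, 0, 0.002, 0, 0, 0, 0],
  ],
  newtons=50,
)

```text
t: 4.3
position: [0.5264, -0.1449, 0.1317]
tool_rot: [-0.701, 0.094, -0.094, 0.701]
wrist_force: [-0.8, 1.1, 5.5]
finger_gap: 0.0264
```

Emit:
apply_moves(
  moves=[
    [0, 0, 0, 0, 0, 0, 0],
    [0, 0, 0, 0, 0, 0, 0],
    [0, 0, 0, 0, 0, 0, 0],
    [0, 0, 0, 0, 0, 0, 0],
    [0, 0, 0, 0, 0, 0, 0],
  ],
)

```text
t: 4.8
position: [0.5264, -0.1449, 0.1316]
tool_rot: [-0.701, 0.094, -0.094, 0.701]
wrist_force: [-2.0, 0.7, 6.1]
finger_gap: 0.027
```

Emit:
apply_moves(
  moves=[
    [0, 0, -0.005, 0, 0, 0, 0],
    [0, 0, -0.015, 0, 0, 0, 0],
    [0, 0, -0.03, 0, 0, 0, 0],
    [0, 0, -0.05, 0, 0, 0, 0],
    [0, 0, -0.07, 0, 0, 0, 0],
  ],
)

```text
t: 5.3
position: [0.5263, -0.1451, 0.2031]
tool_rot: [0.701, -0.094, 0.094, -0.701]
wrist_force: [0.7, 0.3, -2.0]
finger_gap: 0.0264
```

```bash
python3 - <<'E'
from h import *
snap('side','s4.png'); snap('wrist','w4.png')
i=load('s4.png')['img'][150:370,220:440]; j=load('w4.png')['img']
i=cv2.resize(i,(400,400)); cv2.imwrite('pics/c4.png',np.hstack([i,cv2.resize(j,(400,250)).copy() if 0 else cv2.copyMakeBorder(cv2.resize(j,(400,250)),0,150,0,0,0)])[...,::-1])
plan([.54,0,.26],0)
E
```

```text
t 5.4 pos [ 0.5276 -0.1454  0.2046] yaw -15.24 F [-0.7  0.8 -1.7] gap 0.0265
shift mm [-26.  -55.3 143.6] len 0.156 turn [ -0.  -15.2   0.3]
```

View pics/c4.png

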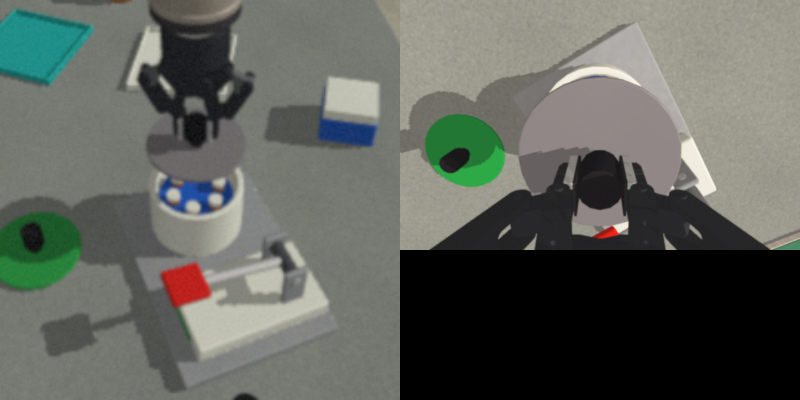

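The lid hangs level in the grip, and the blue carrier with its vials shows in the well. Now I carry it to the tray.

Emit:
apply_moves(
  moves=[
    [0, -0.003, -0.015, 0.02, 0, -2, 0],
    [0, -0.008, -0.03, 0.045, 0, -5, 0],
    [0, -0.014, -0.045, 0.08, 0, -9, 0],
    [0, -0.02, -0.055, 0.115, 0, -12, 0],
    [0, -0.026, -0.055, 0.15, 0, -15, 0],
  ],
)

```text
t: 5.9
position: [0.541, 0.008, 0.2579]
tool_rot: [-0.707, -0.0, -0.001, 0.707]
wrist_force: [0.5, -0.8, -2.6]
finger_gap: 0.0265
```

```bash
python3 - <<'E'
from h import *
plan([.551,.15,.255],15)
E
```

```text
t 5.9 pos [0.541  0.008  0.2579] yaw -0.12 F [ 0.5 -0.8 -2.6] gap 0.0265
shift mm [  9.7   3.  142. ] len 0.142 turn [ -0.  -15.1   0.1]
```

Emit:
apply_moves(
  moves=[
    [0, 0.002, 0, 0.03, 0, -3, 0],
    [0, 0.004, 0, 0.06, 0, -6, 0],
    [0, 0.006, 0, 0.09, 0, -9, 0],
    [0, 0.008, 0, 0.12, 0, -12, 0],
    [0, 0.01, 0, 0.145, 0, -15, 0],
  ],
)

```text
t: 6.4
position: [0.5512, 0.1542, 0.2563]
tool_rot: [-0.701, -0.092, 0.093, 0.701]
wrist_force: [0.7, -0.5, -2.9]
finger_gap: 0.0265
```

```bash
python3 - <<'E'
from h import *
plan([.551,.214,.15],20)
E
```

```text
t 6.4 pos [0.5512 0.1542 0.2563] yaw 15.04 F [ 0.7 -0.5 -2.9] gap 0.0265
shift mm [ 15.4 106.3  57.8] len 0.122 turn [-0. -5. -0.]
```

Emit:
apply_moves(
  moves=[
    [0, 0.005, 0.01, 0.02, 0, -2, 0],
    [0, 0.01, 0.035, 0.04, 0, -4, 0],
    [0, 0.015, 0.06, 0.058, 0, -5, 0],
    [0, 0.015, 0.085, 0.058, 0, -5, 0],
    [0, 0.015, 0.106, 0.058, 0, -5, 0],
  ],
)

```text
t: 6.9
position: [0.5502, 0.2122, 0.148]
tool_rot: [0.697, 0.121, -0.123, -0.696]
wrist_force: [0.6, -1.1, -2.3]
finger_gap: 0.0266
```

```bash
python3 - <<'E'
from h import *
snap('side','s5.png'); snap('scene','a5.png')
i=load('s5.png')['img'][110:250,230:400]; j=load('a5.png')['img'][150:310,300:480]
cv2.imwrite('pics/c5.png',np.hstack([cv2.resize(i,(400,400)),cv2.resize(j,(400,400))])[...,::-1])
plan([.551,.214,.07],20)
E
```

```text
t 7.0 pos [0.5492 0.2111 0.147 ] yaw 19.81 F [-0.4 -0.9 -2.9] gap 0.0267
shift mm [ 3.  77.   2.3] len 0.077 turn [ 0.1 -0.2 -0.3]
```

View pics/c5.png

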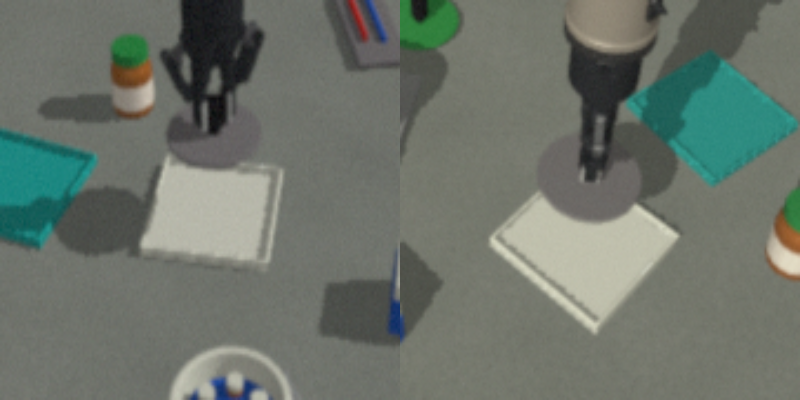

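The lid hovers over the white tray: in both views, its offset from the tray matches the parallax from its height. Lowering next. The lid's underside is about 42 mm below the TCP, so contact should come at a TCP height of about 0.045.

Emit:
apply_moves(
  moves=[
    [0, 0.001, 0.015, 0.001, 0, 0, 0],
    [0, 0.002, 0.035, 0.001, 0, 0, 0],
    [0, 0.002, 0.055, 0.002, 0, 0, 0],
    [0, 0.002, 0.072, 0.002, 0, 0, 0],
    [0, 0.002, 0.08, 0.002, 0, 0, 0],
  ],
)

```text
t: 7.5
position: [0.5519, 0.2141, 0.0692]
tool_rot: [0.697, 0.121, -0.122, -0.697]
wrist_force: [0.0, 0.2, -2.0]
finger_gap: 0.027
```

```bash
python3 - <<'E'
from h import *
plan([.551,.214,.0455],20)
E
```

```text
t 7.5 pos [0.5519 0.2141 0.0692] yaw 19.78 F [ 0.   0.2 -2. ] gap 0.027
shift mm [-0.9 23.7  0.2] len 0.024 turn [ 0.  -0.2 -0. ]
```

Emit:
apply_moves(
  moves=[
    [0, 0, 0.006, 0, 0, 0, 0],
    [0, 0, 0.012, 0, 0, 0, 0],
    [0, 0, 0.016, 0, 0, 0, 0],
    [0, 0, 0.019, 0, 0, 0, 0],
    [0, 0, 0.021, 0, 0, 0, 0],
  ],
)

```text
t: 8.0
position: [0.5522, 0.2142, 0.0494]
tool_rot: [-0.697, -0.122, 0.121, 0.697]
wrist_force: [1.0, 1.1, -1.9]
finger_gap: 0.0264
```

Emit:
apply_moves(
  moves=[
    [0, 0, 0.001, 0, 0, 0, 0],
    [0, 0, 0.002, 0, 0, 0, 0],
    [0, 0, 0.003, 0, 0, 0, 0],
    [0, 0, 0.003, 0, 0, 0, 0],
    [0, 0, 0.003, 0, 0, 0, 0],
  ],
)

```text
t: 8.5
position: [0.5521, 0.2141, 0.0464]
tool_rot: [0.697, 0.121, -0.121, -0.697]
wrist_force: [0.6, -0.6, -3.3]
finger_gap: 0.0264
```

Emit:
apply_moves(
  moves=[
    [0, 0, 0.001, 0, 0, 0, 0],
    [0, 0, 0.0015, 0, 0, 0, 0],
    [0, 0, 0.002, 0, 0, 0, 0],
    [0, 0, 0.002, 0, 0, 0, 0],
    [0, 0, 0.002, 0, 0, 0, 0],
  ],
)

```text
t: 9.0
position: [0.5523, 0.2142, 0.0456]
tool_rot: [-0.696, -0.121, 0.121, 0.697]
wrist_force: [-8.4, -3.4, 24.2]
finger_gap: 0.0269
```

Contact came at TCP height 0.0456, as predicted. I'll ease off slightly and release.

Emit:
apply_moves(
  moves=[
    [0, 0, -0.001, 0, 0, 0, 0],
    [0, 0, -0.001, 0, 0, 0, 0],
    [0.5, 0, -0.001, 0, 0, 0, 0],
    [0.8, 0, -0.001, 0, 0, 0, 0],
    [1, 0, -0.001, 0, 0, 0, 0],
  ],
  newtons=30,
)

```text
t: 9.5
position: [0.5521, 0.2141, 0.0452]
tool_rot: [0.697, 0.121, -0.122, -0.697]
wrist_force: [-0.5, -0.2, -0.1]
finger_gap: 0.0691
```

Emit:
apply_moves(
  moves=[
    [1, 0, 0, 0, 0, 0, 0],
    [1, 0, 0, 0, 0, 0, 0],
    [1, 0, 0, 0, 0, 0, 0],
    [1, 0, 0, 0, 0, 0, 0],
    [1, 0, 0, 0, 0, 0, 0],
  ],
)

```text
t: 10.0
position: [0.5521, 0.2141, 0.0453]
tool_rot: [0.697, 0.121, -0.121, -0.697]
wrist_force: [-0.7, -0.2, -0.5]
finger_gap: 0.0851
```

Emit:
apply_moves(
  moves=[
    [1, 0, -0.01, 0, 0, 0, 0],
    [1, 0, -0.03, 0, 0, 0, 0],
    [1, 0, -0.06, 0, 0, 0, 0],
    [1, 0, -0.1, 0, 0, 0, 0],
    [1, 0, -0.14, 0, 0, 0, 0],
  ],
)

```text
t: 10.5
position: [0.5518, 0.2138, 0.1873]
tool_rot: [0.697, 0.121, -0.121, -0.697]
wrist_force: [0.1, -0.1, 0.1]
finger_gap: 0.0857
```

```bash
python3 - <<'E'
from h import *
snap('side','s6.png'); snap('wrist','w6.png')
i=load('s6.png')['img'][110:250,230:400]; j=load('w6.png')['img']
cv2.imwrite('pics/c6.png',np.hstack([cv2.resize(i,(300,300)),cv2.resize(j,(480,300))])[...,::-1])
plan([.56,.02,.25],0)
E
```

```text
t 10.6 pos [0.5544 0.2147 0.1912] yaw 19.74 F [ 0.2  0.2 -0.5] gap 0.0855
shift mm [ -60.1  -59.6 -185.1] len 0.203 turn [-0.2 19.7  0.4]
```

View pics/c6.png

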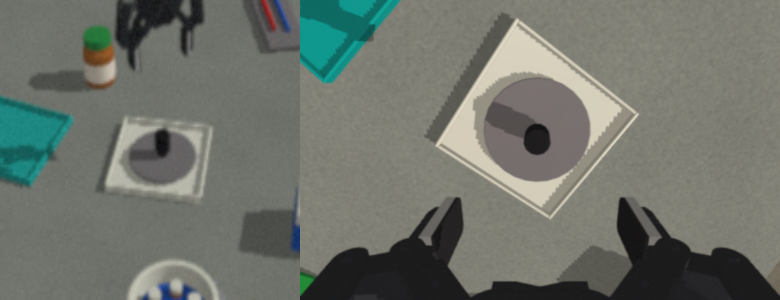

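The lid lies flat and knob up inside the white tray, clear of the walls. For the press, I want a wrist yaw that keeps the well in the wrist camera's view, so I'll work that out by projection.

```bash
cat >> h.py <<'E'
psi=np.radians(13.9); X=np.array([np.cos(psi),np.sin(psi),0]);Y=np.array([-np.sin(psi),np.cos(psi),0])
def Tm(yaw):
    c,sn=np.cos(np.radians(yaw)),np.sin(np.radians(yaw)); return np.array([[c,0,-sn],[sn,0,c],[0,-1,0]])
E
python3 - <<'E'
from h import *
s=read_state(); d=get_image('wrist')
M=R.from_quat(s['tool_rot']).as_matrix(); p=s['position']
Rm=cv2.Rodrigues(np.array(d['rvec'],float))[0]; t=np.array(d['tvec'],float).ravel()
RT=Rm@M; tT=Rm@p+t   # tool->cam
W=np.array([.526,-.1445,.095]); st=W-[0,0,.095]-.07*Y; pad=st-.07*X-.075*Y; print('st',st,'pad',pad, 'q7',s['q'][6])
print(tT, RT.round(3))
th=np.linspace(0,2*np.pi,24,endpoint=False)
for yaw in (-166,-136,-100,-76,14,-190):
    Mt=Tm(yaw); P=np.r_[pad[:2],.107]
    pts=np.array([W+.054*np.array([np.cos(a),np.sin(a),0]) for a in th])
    pt=(Mt.T@(pts-P).T).T; pc=(RT@pt.T).T+tT
    q=cv2.projectPoints(pc,np.zeros(3),np.zeros(3),np.array(d['intrinsics']),np.array(d['distortion']))[0].reshape(-1,2)
    print(yaw,q.min(0).round(),q.max(0).round(),pc[:,2].min())
E
```

```text
st [ 0.54281596 -0.21245015  0.        ] pad [ 0.49288291 -0.30206985  0.        ] q7 0.04112746243022496
[-0.00126909  0.03707943  0.13714109] [[ 1.    -0.    -0.001]
 [-0.001 -0.306 -0.952]
 [ 0.     0.952 -0.306]]
-166 [ 91. 437.] [288. 567.] 0.1763605215710486
-136 [-55. 347.] [159. 506.] 0.1596523440924676
-100 [-191.  137.] [ 62. 367.] 0.13045071408032213
-76 [-223.  -62.] [ 67. 241.] 0.11050013290921265
14 [ 369. -383.] [724.  42.] 0.08772177308740228
-190 [212. 461.] [404. 583.] 0.18135237937222276
```

Emit:
apply_moves(
  moves=[
    [0, -0.012, -0.03, -0.037, 0, 3, 0],
    [0, -0.024, -0.05, -0.074, 0, 5, 0],
    [0, -0.036, -0.06, -0.111, 0, 6, 0],
    [0, -0.048, -0.06, -0.148, 0, 6, 0],
    [0, -0.06, -0.06, -0.185, 0, 6, 0],
  ],
)

```text
t: 11.15
position: [0.5578, 0.0182, 0.2454]
tool_rot: [-0.702, -0.085, 0.085, 0.702]
wrist_force: [1.6, 0.1, 0.1]
finger_gap: 0.012
```

```bash
python3 - <<'E'
from h import *
plan([.535,-.18,.25],14)
E
```

```text
t 11.15 pos [0.5578 0.0182 0.2454] yaw 13.79 F [1.6 0.1 0.1] gap 0.012
shift mm [ -69.4   -4.6 -187.1] len 0.2 turn [-0.  -0.2  0. ]
```

Emit:
apply_moves(
  moves=[
    [0, -0.014, 0, -0.037, 0, 0, 0],
    [0, -0.028, 0, -0.075, 0, 0, 0],
    [0, -0.042, 0, -0.112, 0, 0, 0],
    [0, -0.056, -0.002, -0.15, 0, 0, 0],
    [0, -0.069, -0.005, -0.187, 0, 0, 0],
  ],
)

```text
t: 11.65
position: [0.5347, -0.1799, 0.25]
tool_rot: [-0.702, -0.084, 0.085, 0.702]
wrist_force: [1.4, -0.4, 0.6]
finger_gap: -0.0003
```

```bash
python3 - <<'E'
from h import *
snap('wrist','w7.png')
plan([.493,-.302,.2],14)
E
```

```text
t 11.7 pos [ 0.5335 -0.1866  0.251 ] yaw 13.43 F [-4.7 -6.3 -0.4] gap 0.0001
shift mm [ -66.2   51.2 -102.7] len 0.133 turn [ 0.1 -0.6 -0. ]
```

View pics/w7.png

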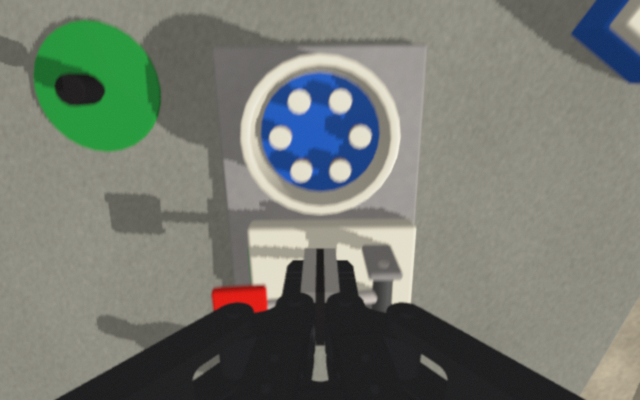

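The wrist view shows the open well centred near (320,134) with the blue carrier and six vials. The red pad's far edge runs from (212,290) to (265,287).

```bash
python3 - <<'E'
from h import *
d=load('w7.png')
c=at_z(d,(320.5,132),.095); print('well',c)
for x in [(241,133),(400,133),(320,53),(320,213)]: print(at_z(d,x,.095))
a=at_z(d,(213,290),.1095);b=at_z(d,(266,287),.1135);print('pad edge',a,b,np.linalg.norm(a-b)); 
m=(a+b)/2; print('pad centre',m-.023*Y, np.degrees(np.arctan2(*(b-a)[[1,0]])))
E
```

```text
well [ 0.52670904 -0.13890878  0.095     ]
[ 0.46799938 -0.15398103  0.095     ]
[ 0.58574557 -0.12519857  0.095     ]
[ 0.51299026 -0.0844342   0.095     ]
[ 0.54193656 -0.2027495   0.095     ]
pad edge [ 0.47017134 -0.28531347  0.1095    ] [ 0.51272414 -0.26925379  0.1135    ] 0.0456580084672215
pad centre [ 0.49697298 -0.29961011  0.1115    ] 20.676809567542325
```

Emit:
apply_moves(
  moves=[
    [0, -0.015, 0, -0.025, 0, 0, 0],
    [0, -0.03, 0.005, -0.05, 0, 0, 0],
    [0, -0.045, 0.02, -0.075, 0, 0, 0],
    [0, -0.06, 0.035, -0.1, 0, 0, 0],
    [0, -0.066, 0.05, -0.104, 0, 0, 0],
  ],
)

```text
t: 12.2
position: [0.4947, -0.298, 0.1996]
tool_rot: [0.703, 0.083, -0.084, -0.702]
wrist_force: [0.6, 0.7, -0.3]
finger_gap: -0.0
```

```bash
python3 - <<'E'
from h import *
snap('side','s8.png');snap('scene','a8.png')
i=load('s8.png')['img'][190:370,240:420]; j=load('a8.png')['img'][110:240,180:330]
cv2.imwrite('pics/c8.png',np.hstack([cv2.resize(i,(400,400)),cv2.resize(j,(400,400))])[...,::-1])
plan([.493,-.302,.14],14)
E
```

```text
t 12.3 pos [ 0.4945 -0.2954  0.1983] yaw 13.64 F [ 0.4  0.9 -0.7] gap -0.0001
shift mm [-2.8 58.3 -6.2] len 0.059 turn [-0.1 -0.4 -0.2]
```

View pics/c8.png

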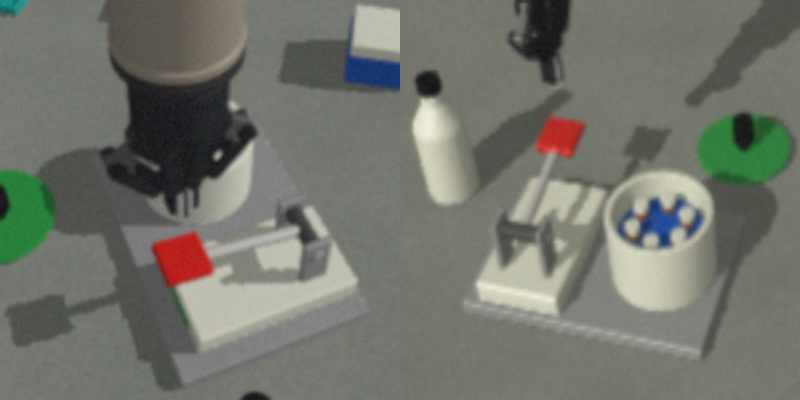

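Emit:
apply_moves(
  moves=[
    [0, -0.002, 0.015, -0.005, 0, 0, 0],
    [0, -0.002, 0.03, -0.005, 0, 0, 0],
    [0, -0.002, 0.042, -0.005, 0, 0, 0],
    [0, -0.002, 0.052, -0.005, 0, 0, 0],
    [0, -0.002, 0.056, -0.005, 0, 0, 0],
  ],
)

```text
t: 12.8
position: [0.4954, -0.2998, 0.143]
tool_rot: [-0.702, -0.085, 0.085, 0.702]
wrist_force: [0.3, 0.3, 0.4]
finger_gap: -0.0003
```

```bash
python3 - <<'E'
from h import *
snap('side','s9.png');snap('wrist','w9.png');snap('scene','a9.png')
i=load('s9.png')['img'][220:370,260:410]; j=load('w9.png')['img']
cv2.imwrite('pics/c9.png',np.hstack([cv2.resize(i,(300,300),interpolation=cv2.INTER_CUBIC),cv2.resize(j,(480,300))])[...,::-1])
plan([.494,-.301,.133],14)
E
```

```text
t 12.95 pos [ 0.4957 -0.3004  0.1443] yaw 13.78 F [ 0.2  0.5 -0.2] gap -0.0003
shift mm [-1.8 11.3 -0.2] len 0.011 turn [-0.  -0.2 -0. ]
```

View pics/c9.png

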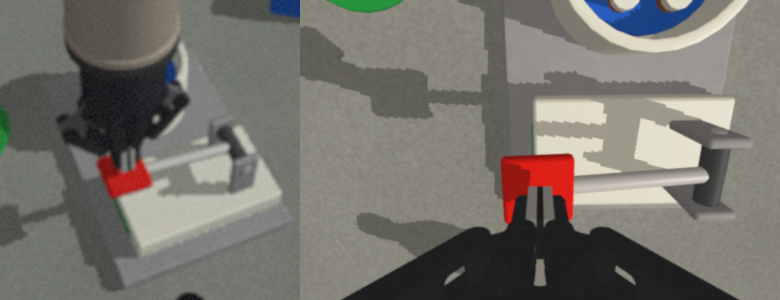

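The fingertips sit over the middle of the red pad: the pad spans crop columns 502–574 and the fingers are at 540. Lowering slowly to find contact.

Emit:
apply_moves(
  moves=[
    [0, -0.001, 0.003, 0, 0, 0, 0],
    [0, -0.001, 0.006, 0, 0, 0, 0],
    [0, -0.001, 0.008, 0, 0, 0, 0],
    [0, -0.001, 0.01, 0, 0, 0, 0],
    [0, -0.001, 0.01, 0, 0, 0, 0],
  ],
)

```text
t: 13.45
position: [0.4946, -0.3006, 0.1341]
tool_rot: [-0.702, -0.085, 0.085, 0.702]
wrist_force: [-0.1, 0.3, -0.6]
finger_gap: -0.0001
```

Emit:
apply_moves(
  moves=[
    [0, 0, 0.001, 0, 0, 0, 0],
    [0, 0, 0.001, 0, 0, 0, 0],
    [0, 0, 0.002, 0, 0, 0, 0],
    [0, 0, 0.002, 0, 0, 0, 0],
    [0, 0, 0.002, 0, 0, 0, 0],
  ],
)

```text
t: 13.95
position: [0.4945, -0.3007, 0.1324]
tool_rot: [0.702, 0.085, -0.085, -0.702]
wrist_force: [-2.8, 0.4, 3.9]
finger_gap: -0.0002
```

Contact came at TCP height 0.1325, which puts the tips at 0.1105 against the 0.111 expected. Now I press.

Emit:
apply_moves(
  moves=[
    [0, 0, 0.004, 0, 0, 0, 0],
    [0, 0, 0.009, 0, 0, 0, 0],
    [0, 0, 0.014, 0, 0, 0, 0],
    [0, 0, 0.018, 0, 0, 0, 0],
    [0, 0, 0.022, 0, 0, 0, 0],
  ],
)

```text
t: 14.45
position: [0.4941, -0.3011, 0.1103]
tool_rot: [0.702, 0.084, -0.085, -0.702]
wrist_force: [-6.0, -1.3, 8.8]
finger_gap: -0.0002
```

Emit:
apply_moves(
  moves=[
    [0, 0, 0.002, 0, 0, 0, 0],
    [0, 0, 0.0025, 0, 0, 0, 0],
    [0, 0, 0.0025, 0, 0, 0, 0],
    [0, 0, 0.0025, 0, 0, 0, 0],
    [0, 0, 0.0025, 0, 0, 0, 0],
  ],
)

```text
t: 14.95
position: [0.494, -0.3011, 0.1079]
tool_rot: [0.702, 0.084, -0.085, -0.702]
wrist_force: [-5.9, -1.8, 7.2]
finger_gap: -0.0002
```

```bash
python3 - <<'E'
from h import *
snap('side','s10.png');snap('wrist','w10.png');snap('scene','a10.png')
i=load('a10.png')['img'][150:220,240:310]; j=load('w10.png')['img']
cv2.imwrite('pics/c10.png',np.hstack([cv2.resize(i,(350,350),interpolation=cv2.INTER_CUBIC),cv2.copyMakeBorder(cv2.resize(j,(440,275)),0,75,0,0,0)])[...,::-1])
s=read_state();print(s['t'],s['position'],s['wrist_force'])
E
```

```text
15.1 [ 0.49402306 -0.30110058  0.10789946] [-6.70941199 -1.83328168  8.01376889]
```

View pics/c10.png

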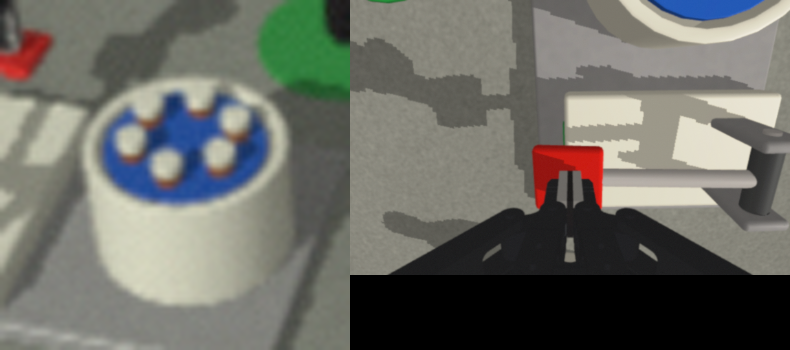

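The carrier is close to flush in the scene view, with about 24.7 mm of pad travel so far and 27.5 mm expected. To measure the remainder, I'll look at the full-resolution top of the wrist view.

```bash
python3 - <<'E'
from h import *
d=load('w10.png'); i=d['img'][0:70,340:640]
cv2.imwrite('pics/c11.png',cv2.resize(i,(750,175),interpolation=cv2.INTER_CUBIC)[...,::-1])
W=np.array([.526,-.1435])
al=np.radians(np.arange(180,360,5))
def ring(r,z): return proj(d,[np.r_[W+r*np.array([np.cos(a),np.sin(a)]),z] for a in al])
for nm,r,z in (('outer',.062,.095),('inner',.054,.095),('disc0',.05,.095),('disc-3',.05,.092),('disc+3',.05,.098)):
    q=ring(r,z); k=q[:,1].argmax(); print(nm,q[k].round(1))
for x in (520,540,560):
  col=d['img'][0:70,x].astype(int); print(x,[tuple(map(int,c)) for c in col[0:64:2]])
E
```

```text
outer [515.3  65.3]
inner [518.4  40.6]
disc0 [520.  28.]
disc-3 [515.4  29.2]
disc+3 [524.8  26.7]
520 [(36, 90, 183), (35, 88, 182), (35, 89, 182), (34, 86, 181), (37, 89, 182), (36, 88, 182), (39, 90, 184), (39, 89, 183), (37, 88, 183), (38, 89, 183), (37, 89, 182), (37, 89, 182), (37, 89, 183), (40, 93, 185), (45, 80, 148), (117, 117, 117), (131, 127, 115), (131, 129, 116), (131, 127, 115), (132, 128, 116), (136, 132, 119), (188, 182, 165), (217, 211, 190), (220, 214, 194), (220, 215, 195), (221, 217, 196), (223, 219, 199), (224, 220, 199), (224, 220, 200), (226, 221, 202), (227, 223, 205), (217, 210, 190)]
540 [(35, 89, 182), (36, 90, 183), (35, 90, 183), (37, 90, 182), (37, 90, 183), (36, 90, 183), (36, 90, 182), (37, 90, 183), (37, 90, 184), (35, 90, 183), (36, 90, 183), (37, 91, 183), (42, 94, 185), (69, 90, 139), (125, 124, 116), (130, 127, 114), (131, 127, 115), (131, 127, 115), (132, 128, 116), (144, 140, 125), (199, 195, 176), (213, 208, 187), (218, 212, 191), (220, 215, 194), (221, 218, 196), (223, 218, 198), (224, 220, 199), (227, 223, 204), (228, 223, 205), (231, 227, 209), (220, 215, 194), (159, 155, 148)]
560 [(37, 89, 182), (36, 90, 182), (35, 90, 183), (36, 89, 182), (36, 89, 182), (36, 90, 183), (35, 89, 182), (35, 89, 181), (36, 89, 182), (37, 92, 184), (62, 101, 178), (124, 123, 119), (131, 127, 116), (130, 127, 116), (133, 128, 117), (132, 128, 115), (132, 128, 116), (144, 141, 127), (196, 192, 173), (212, 207, 188), (218, 211, 191), (221, 216, 195), (222, 218, 197), (223, 219, 198), (225, 221, 202), (228, 223, 205), (231, 226, 208), (235, 231, 216), (231, 226, 209), (164, 160, 153), (153, 148, 146), (152, 148, 146)]
```

View pics/c11.png

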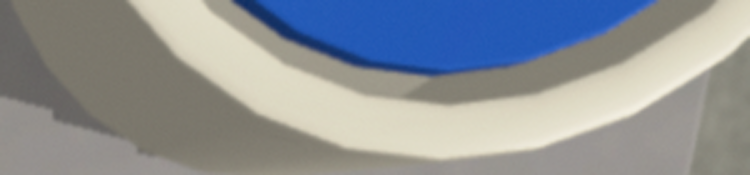

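```bash
cat > fit.py <<'E'
from h import *
from scipy.optimize import least_squares
def fit(fn,verb=True):
    d=load(fn); im=d['img'].astype(int)
    B=[];I=[];O=[]
    for x in range(430,640,3):
        c=im[:110,x]; blue=(c[:,2]-c[:,0]>90)
        if blue[0]: 
            k=np.nonzero(~blue)[0]; B.append((x,k[0]-.5))
        br=c[:,0]>170
        k=np.nonzero(br)[0]
        if len(k) and k[0]>2 : 
            # interpolated threshold
            I.append((x,k[0]-.5))
        # outer end: leave white
    B=np.array(B,float);I=np.array(I,float)
    I=I[I[:,0]>450]
    def back(px,z): return np.array([at_z(d,p,z)[:2] for p in px])
    def res(v):
        W=v[:2]; return np.r_[np.linalg.norm(back(B,.095+v[2])-W,axis=1)-.05, np.linalg.norm(back(I,.095)-W,axis=1)-v[3]]*1000
    s=least_squares(lambda v:np.r_[res(v),(v[3]-.054)*1e3*3],[.526,-.1435,0,.054],loss='soft_l1',x_scale=[.01]*4)
    r=res(s.x); print(fn,'W',s.x[:2].round(4),'h mm',(s.x[2]*1e3).round(2),'rin',s.x[3].round(4),'rms',np.sqrt((r**2).mean()).round(2),len(B),len(I))
    return s.x
if __name__=='__main__':
    import sys
    for f in sys.argv[1:]: fit(f)
E
python3 fit.py w10.png w9.png
```

```text
w10.png W [ 0.5268 -0.1429] h mm -2.53 rin 0.0543 rms 0.19 54 58
w9.png W [ 0.5268 -0.1427] h mm -27.9 rin 0.0544 rms 0.24 11 30
```

Fitting the rim and disc edges puts the carrier 2.5 mm below the rim. The lever geometry also says about 2.6 mm of travel is left, so I press that much further.

Emit:
apply_moves(
  moves=[
    [0, 0, 0.001, 0, 0, 0, 0],
    [0, 0, 0.002, 0, 0, 0, 0],
    [0, 0, 0.0026, 0, 0, 0, 0],
    [0, 0, 0.0026, 0, 0, 0, 0],
    [0, 0, 0.0026, 0, 0, 0, 0],
  ],
)

```text
t: 15.6
position: [0.494, -0.3011, 0.1053]
tool_rot: [0.702, 0.084, -0.085, -0.702]
wrist_force: [-6.4, -1.5, 8.0]
finger_gap: -0.0001
```

Emit:
apply_moves(
  moves=[
    [0, 0, 0, 0, 0, 0, 0],
    [0, 0, 0, 0, 0, 0, 0],
    [0, 0, 0, 0, 0, 0, 0],
    [0, 0, 0, 0, 0, 0, 0],
    [0, 0, 0, 0, 0, 0, 0],
  ],
)

```text
t: 16.1
position: [0.494, -0.3011, 0.1053]
tool_rot: [0.702, 0.084, -0.085, -0.702]
wrist_force: [-6.0, -1.5, 7.0]
finger_gap: 0.0003
```

```bash
python3 - <<'E'
from fit import *
snap('wrist','w12.png'); fit('w12.png'); snap('scene','a12.png')
s=read_state();print(s['t'],s['position'],s['wrist_force'])
i=load('a12.png')['img']
cv2.imwrite('pics/c12.png',np.hstack([cv2.resize(i[150:220,240:310],(350,350),interpolation=cv2.INTER_CUBIC),cv2.resize(i[190:300,320:450],(414,350))])[...,::-1])
E
```

```text
w12.png W [ 0.5267 -0.1429] h mm 0.02 rin 0.0543 rms 0.19 53 60
16.2 [ 0.49402614 -0.30111257  0.10533534] [-5.68401925 -1.41009419  7.79539503]
```

View pics/c12.png

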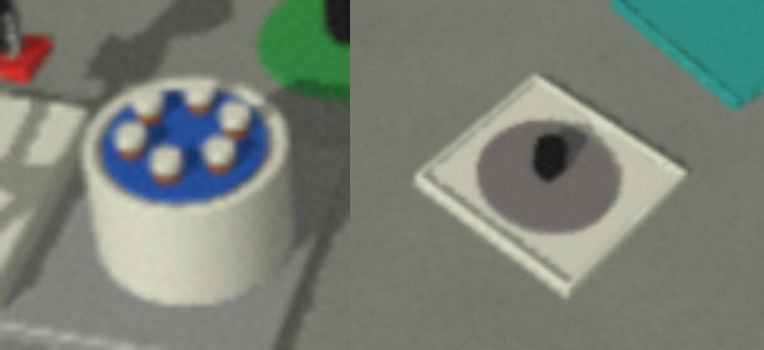

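The fit now gives the carrier at +0.02 mm from the rim. It is steady, with a hold force of about 8 N, and the lid rests flat in the white tray.

```bash
python3 -c "
from workcell import *
print(hand_in())"
```

```text
the job is handed in; nothing more can be done
None
```

I took the grey lid off by its black knob, laid it knob up in the white tray and let go. I then pressed the red pad until the blue carrier was flush and handed the job in at about 16 s, still holding it down.

- **Lid:** the last scene picture shows it flat inside the tray, clear of the walls. As I set it down the wrist force briefly read 24 N upward, so I eased off before opening the fingers.
- **Carrier:** fitting the rim and disc edges in the wrist picture put it 0.02 mm from flush. That fit's own error is probably around 1 mm.
- **Lever:** the pad went down about 27.2 mm, against the roughly 27 mm given. The vertical force of about 8 N matches the stated holding force, and the position did not change between the last two readings.
- **Disagreements:** the same fit gave −27.9 mm with the lever released, where 26 mm below the rim is given. The rim probably hides part of the disc in that view. About 6 N of sideways force also remains at the pad.
- **Bystanders:** I did not touch the wash bottle, jar, tip box or either look-alike.

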